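# Wake the hands-on telegraph exhibit

### The job

Switch on the hands-on telegraph exhibit with light touches of the fingertips: on the pale grey switch box press the green button down, then the yellow, then the blue (they stay down by themselves), and leave the red one alone. Then, to test it, lightly tap down the round black knob of the loose telegraph key that stands to the right of the box (not the key back beside the radio) and let it spring up again. Nothing is to be picked up, pushed along or knocked over.

Things in the scene. Friction and masses are not known exactly. Their poses are not given: they have to be found in the camera images.
- console: low pale grey switch box, fixed to the table, 100 x 270 x 40 mm (x, y, z); origin at the centre of its underside, on the table; it may stand turned by up to about 0.3 rad. Its four round buttons stand in a row along its y axis, 62 mm from centre to centre, in any order of colours
- green_switch: the green push button with its flat dark collar (42 mm across, 3 mm high), fixed on top of the switch box; origin at the collar's underside centre, on the box's top face, 40 mm above the table
- green_top (a point): centre of the flat top of the green round cap (32 mm across); 22 mm above the box's top face when the button is up (62 mm above the table), 12 mm when fully down; it moves with the cap
- green_cap (a joint): travel of the green button in m: 0 up, 0.010 fully down (hard stop); a friction of about 2.5 N holds it wherever it is left, so it stays down once pressed; it counts as down beyond 0.006
- yellow_switch: the yellow push button with its flat dark collar (42 mm across, 3 mm high), fixed on top of the switch box; origin at the collar's underside centre, on the box's top face, 40 mm above the table
- yellow_top (a point): centre of the flat top of the yellow round cap (32 mm across); 22 mm above the box's top face when the button is up (62 mm above the table), 12 mm when fully down; it moves with the cap
- yellow_cap (a joint): travel of the yellow button in m: 0 up, 0.010 fully down (hard stop); a friction of about 2.5 N holds it wherever it is left, so it stays down once pressed; it counts as down beyond 0.006
- blue_switch: the blue push button with its flat dark collar (42 mm across, 3 mm high), fixed on top of the switch box; origin at the collar's underside centre, on the box's top face, 40 mm above the table
- blue_top (a point): centre of the flat top of the blue round cap (32 mm across); 22 mm above the box's top face when the button is up (62 mm above the table), 12 mm when fully down; it moves with the cap
- blue_cap (a joint): travel of the blue button in m: 0 up, 0.010 fully down (hard stop); a friction of about 2.5 N holds it wherever it is left, so it stays down once pressed; it counts as down beyond 0.006
- red_switch: the red push button with its flat dark collar (42 mm across, 3 mm high), fixed on top of the switch box; origin at the collar's underside centre, on the box's top face, 40 mm above the table
- red_top (a point): centre of the flat top of the red round cap (32 mm across); 22 mm above the box's top face when the button is up (62 mm above the table), 12 mm when fully down; it moves with the cap
- red_cap (a joint): travel of the red button in m: 0 up, 0.010 fully down (hard stop); a friction of about 2.5 N holds it wherever it is left, so it stays down once pressed; it counts as down beyond 0.006
- key: loose telegraph key, about 0.35 to 0.65 kg, black base plate 130 x 75 x 9 mm, brass lever, 48 mm high overall; origin at the centre of its underside; the black knob lies on its -x side (the robot's side), 48 mm from the origin; yaw within about 0.35 rad
- key_knob (a point): centre of the top of the key's round black knob (37 mm across), 48 mm above the table at rest; it moves with the lever
- key_lever (a joint): angle of the key's lever in rad: 0 at rest, 0.08 with the knob fully down (about 4.8 mm at the knob, then a hard stop); a spring lifts it back, about 0.6 N at the knob at rest and 1.5 N fully down; 0.03 (1.8 mm) counts as tapped
- valve: loose radio valve standing behind the switch box, grey bulb on a black foot, 28 mm across, 65 mm high; origin at the centre of its underside; a bystander
- cell: loose dry cell battery standing behind the switch box, red with an ochre top, 26 mm across, 50 mm high; origin at the centre of its underside; a bystander
- stamp: loose wooden hand stamp standing right of the key, foot 22 x 50 mm (x, y), 55 mm high; origin at the centre of its underside; a bystander
Things that resemble listed ones, but are neither listed nor needed, are in the scene too. Several things have the shape of the key; the one meant has the colours described above.

How it is judged:
By the outcome, as a careful person would: the job done as asked, in the order asked, and still so for the second after the job is handed in, with the robot touching nothing.
It also fails if it takes over 53 s, if anything falls off the work surface, if the arm or the gripper's body presses on something with over 40 N, if the wrist force passes 120 N, or if a joint passes its speed limit or range.

### The arm

A 6-joint arm with a two-finger parallel gripper is mounted at the origin on a cart in front of the work surface, level with it; the furniture and walls round the work are solid. World frame = base frame: x ahead of the robot, y to its left, z up, the work surface at z = 0. Lengths are in mm, angles in rad, forces in N, time in s.
With the tool pointing down it reaches from about 325 to 850 mm from the base axis. Payload 4.4 kg.
Tool frame: the origin (TCP) lies midway between the tips of the shut fingers; the grasp point (between the pads) lies 19 mm behind it; z points along the fingers, y is the line along which they close (so a half turn about z gives the same grasp; the last joint's range is limited). The gripper opens to 94 mm and grips with 3 to 60 N. Pads are 16 mm wide; open, the fingers measure 119 mm over their backs; the gripper's body (75 mm by 177 mm) begins 78 mm behind the grasp point.
Start: joints at [-1.363, 0.207, 1.542, -0, 1.393, -0.15], TCP at [201.361, -538.592, 205.447] pointing down, gripper open.
Joint ranges: [-2.73, 2.73], [-0.86, 2.22], [0.23, 2.46], [-1.11, 4.25], [0.08, 2.63], [-2.82, 2.82]. Speed limits (rad/s): [2.79, 2.79, 3.14, 3.14, 3.14, 3.14].

### API

Orientations are given as a unit quaternion [x, y, z, w].
In Python, from bench import telemetry, grab_frame, camera_params, job, nets gives the robot as it stands. The module is installed in compiled form; this text tells all that it offers.
- The arm moves only by the tool drive_tool, never from a script. Its argument "commands" is a list of rows, each a list of 4 numbers: the shift along the world's x, y, z in cm, then the turn about the world's z in rad. In form: [[x, y, z, spin], ...]. A call has exactly 5 rows; each row is the pose to reach, as a shift and turn from the pose commanded when the call began; what a row does not reach only later rows make up. A row lasts 1/12 s, in which the tool goes at most 41.7 mm and 7.16 degrees, less where a joint would pass 70% of its speed; a pose out of reach is approached as far as the arm can. A call with a gripper value outside its range is refused whole. "claw" is the finger opening in cm, from 0 to 9.4, set as the call begins (left out, the last holds). The fingers move at their own pace and stop on an object; "grip_force" is the grip in N (left out, the last holds). Time passes only in rows, so rows that repeat a pose let the fingers close, or fill a call up. It gives the time, the measured TCP pose, the force, the opening and the grip force at its end, in the units of the state.
- telemetry.read_state(): the state, without advancing time (a new reading comes with each control period).
- grab_frame(name): name is "side" or "top" or "wrist"; returns (picture, depth): 480x640x3 uint8, red, green, blue; 480x640 float32, mm along the optical axis (not along the pixel's ray), 0 where there is no reading.
- camera_params(name): a dict with "vfov" (degrees; the focal length in pixels is half the picture's height over the tangent of half this angle, whatever the lens; pixels are square), "cx", "cy" (the principal point, pixels), "cam_to_world" (4x4, takes a point from camera to world coordinates). Camera axes: x right, y down, z forward; pixel columns grow to the right and rows downward; lengths in mm; the calibration is good to about 2 mm. A picture is of the moment at which its call begins: read the wrist's pose just before it. camera_params takes no time and is no camera call; for the wrist camera it gives the pose at the moment of the call.
- job.job_done(): hands the job in; it is judged then, once.
Trained networks look in the newest picture that a camera, given by its name, has taken for a name from the list of things; names that differ only in an ending like _2 or _b are one class to them, and where a whole thing is asked for, a point or a joint stands for the part that bears it (a point fixed in the world has none). Each returns a list of dicts, best first, with "score" (0 to 1); they miss things now and then, are a little off and sometimes report something else, mostly with a low value. They report only what shows in the picture. A call takes as long as a camera call. They do not tell look-alikes from the thing itself.
- nets.search_frame(thing, camera): "rect" ([centre column, centre row, width, height] in pixels, round what is visible of it).
The state is a dict: "time": time; "qpos": joint angles; "joint_vel": joint speeds; "effort": joint torques, N m; "eef_pos": TCP position; "eef_rot": TCP orientation; "contact_force": force on the tool from outside, world axes, zero at the start; "torque": the same for the moment, N m; "opening": finger opening in mm; "grip_force": force on a finger pad.
Only numpy, scipy, OpenCV 4.12 (cv2) and the standard library are available. Lean on these libraries where they do the work, as an engineer would, in place of code of your own. Each camera call takes 0.05 s, during which the arm holds its last target. There are 200 camera calls.

## Working session

There is one attempt and no reset: what is moved stays moved. The work goes in short steps, Python scripts to look and compute and a tool call to move; the robot and the scene stay as the last step left them, time stands still between calls to the robot, and variables do not carry over. Pictures are saved under pics/ and viewed, at most 10 in all, crops included, and the job is handed in when it is done.

Besides the shell and the picture viewer there is one more tool, called after ">>>" as name(argument=value, ...) on one line, values as JSON. drive_tool: Moves the arm, as the interface text tells. Its arguments: {"type":"object","properties":{"commands":{"type":"array"},"claw":{"type":"number"},"grip_force":{"type":"number"}},"required":["commands"]}

```bash
mkdir -p pics; cat > h.py <<'E'
import numpy as np, cv2
from bench import telemetry, grab_frame, camera_params, job, nets
def world(cam,u,v,depth,p=None):
    p=p or camera_params(cam); f=240/np.tan(np.radians(p["vfov"])/2)
    z=depth
    c=np.array([(u-p["cx"])/f*z,(v-p["cy"])/f*z,z,1]); return (np.array(p["cam_to_world"])@c)[:3]
def save(n,im): cv2.imwrite("pics/"+n,im[:,:,::-1])
E
python3 - <<'E'
from h import *
for c in("top","side"):
    im,d=grab_frame(c); save(c+"1.png",im); np.save(c+"_d.npy",d); np.save(c+"_i.npy",im)
    for t in("green_top","yellow_top","blue_top","red_top","key_knob","key","console","stamp"):
        for r in nets.search_frame(t,c)[:3]:
            u,v,w,h=r["rect"]; D=d[int(v),int(u)]
            print(c,t,round(r["score"],2),np.round(r["rect"]),np.round(world(c,u,v,D)))
s=telemetry.read_state();print(s)
E
```

```text
top green_top 0.53 [152. 252.  20.  17.] [541. 256.  61.]
top yellow_top 0.76 [184. 258.  18.  12.] [529. 199.  63.]
top yellow_top 0.74 [152. 254.  21.  17.] [536. 256.  65.]
top blue_top 0.72 [219. 266.  17.  12.] [514. 134.  65.]
top blue_top 0.6 [153. 254.  18.  18.] [536. 255.  57.]
top red_top 0.81 [249. 272.  14.  16.] [503.  78.  62.]
top red_top 0.22 [251. 274.  18.  19.] [501.  76.  59.]
top key_knob 0.81 [405. 263.  21.  59.] [ 524. -214.   30.]
top key_knob 0.58 [331. 341.  29.  61.] [378. -72.  31.]
top key 0.9 [400. 260.  52.  74.] [ 531. -204.   31.]
top key 0.81 [334. 335.  60.  80.] [389. -78.  30.]
top console 0.77 [203. 261. 149.  75.] [526. 166.  43.]
top console 0.26 [217. 268.  17.  14.] [511. 137.  60.]
top stamp 0.76 [446. 254.  20.  28.] [ 539. -288.   52.]
side green_top 0.5 [303. 357.  22.  15.] [538. 264.  61.]
side yellow_top 0.79 [310. 331.  20.  20.] [528. 203.  59.]
side yellow_top 0.17 [326. 287.  16.  14.] [503.  84.  59.]
side blue_top 0.77 [319. 308.  13.  14.] [514. 144.  60.]
side blue_top 0.31 [309. 340.  87. 124.] [530. 208.  43.]
side blue_top
[... 713 characters left out ...]
.  59.]
{'time': 0.9, 'qpos': array([-1.36346309e+00,  2.06586728e-01,  1.54146804e+00,  9.25396797e-06,
        1.39352010e+00, -1.50512334e-01]), 'joint_vel': array([ 0.00112726, -0.00039004,  0.00038852,  0.00065228, -0.00065638,
        0.00135437]), 'effort': array([ 6.10177449e-04, -3.70872688e+01, -2.81763482e+01,  6.99085579e-02,
        2.72858905e-02, -8.75582657e-06]), 'eef_pos': array([ 201.38625137, -538.59405331,  205.46940192]), 'eef_rot': array([9.84036120e-01, 1.77968858e-01, 4.80521746e-06, 8.75861150e-06]), 'contact_force': array([ 0.33588938, -0.67230493, -0.14500905]), 'torque': array([0.05004929, 0.00665907, 0.03362171]), 'grip_force': 0.0, 'opening': 94.22227873393014}
```

```bash
python3 - <<'E'
import cv2
a=cv2.imread("pics/top1.png")[190:400,100:500]
cv2.imwrite("pics/topc.png",cv2.resize(a,(800,420),interpolation=2))
E
```

```text
(no output)
```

View pics/topc.png

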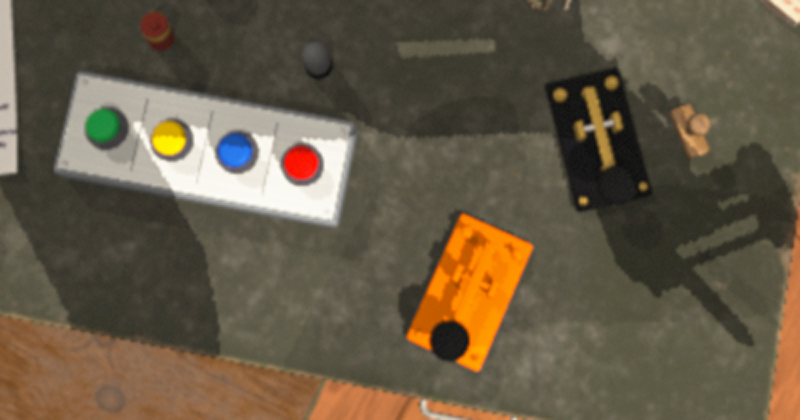

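View pics/side1.png

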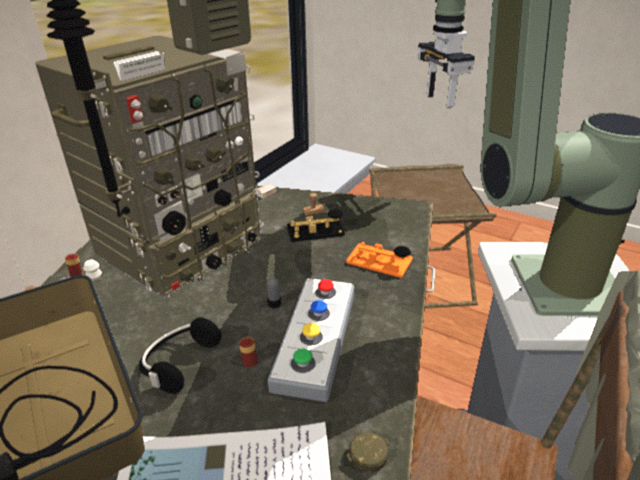

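View pics/top1.png

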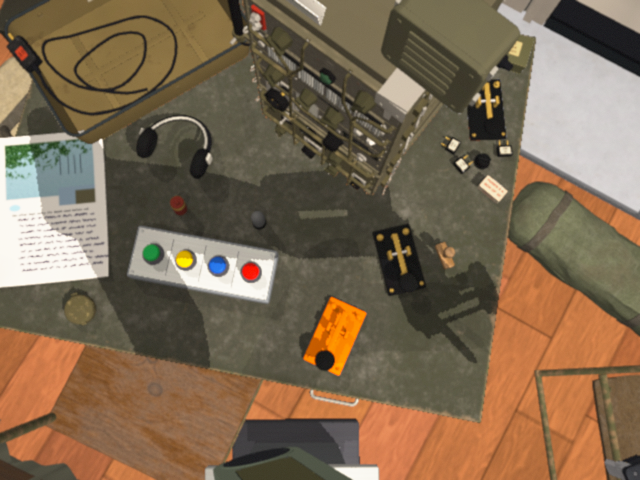

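The side view's key at (316,223) is the top view's (400,260). Three things in the top view could be taken for the key:
- **Black and brass key:** at (400,260), knob at about (408,282).
- **Orange key:** at (334,335).
- **Key beside the radio:** at (487,108).

I choose the first, since it is black with a brass lever and stands right of the box. The buttons sit at green (152,253), yellow (185,259), blue (218,265) and red (250,272).

```bash
python3 - <<'E'
from h import *
R={"green":(45,85),"yellow":(22,34),"blue":(100,125)}
for c in("top","side"):
    im=np.load(c+"_i.npy");d=np.load(c+"_d.npy");p=camera_params(c)
    f=240/np.tan(np.radians(p["vfov"])/2);M=np.array(p["cam_to_world"])
    v,u=np.mgrid[:480,:640]
    P=np.stack([(u-p["cx"])/f*d,(v-p["cy"])/f*d,d],-1)@M[:3,:3].T+M[:3,3]
    hsv=cv2.cvtColor(im,cv2.COLOR_RGB2HSV)
    roi=(P[...,0]>440)&(P[...,0]<600)&(P[...,1]>40)&(P[...,1]<310)&(d>0)
    for n,(a,b) in R.items():
        m=roi&(hsv[...,0]>=a)&(hsv[...,0]<=b)&(hsv[...,1]>110)&(P[...,2]>56)
        print(c,n,m.sum(),np.round(np.median(P[m],0),1),np.round((P[m].min(0)+P[m].max(0))/2,1))
    k=(P[...,0]>420)&(P[...,0]<620)&(P[...,1]>-270)&(P[...,1]<-140)&(d>0)
    for h in (25,38):
        m=k&(P[...,2]>h)&(P[...,2]<60); print(c,"key>",h,m.sum(),np.round(P[m].mean(0),1),np.round(P[m].min(0)),np.round(P[m].max(0)))
    m=k&(P[...,2]>36)&(P[...,2]<60)&(P[...,0]<510)
    print(np.round(P[m].mean(0),1),np.round((P[m].min(0)+P[m].max(0))/2,1),m.sum(), "rng",np.ptp(P[m],0))
    if c=="top":
        m=k&(P[...,2]>4)&(P[...,2]<60); q=P[m][:,:2].astype(np.float32); print("rect",cv2.minAreaRect(q))
        w=(P[...,0]>560)&(P[...,0]<800)&(abs(P[...,1]+200)<150)&(P[...,2]>80); print("tall near key: min x",P[w].min(0) if w.any() else None)
E
```

```text
top green 209 [540.  258.7  61. ] [540.4 259.   61.6]
top yellow 215 [528.8 197.9  61.2] [528.5 198.6  62.5]
top blue 218 [516.5 137.7  61.4] [517.  138.   61.9]
top key> 25 608 [ 514.2 -209.9   38.1] [ 469. -236.   25.] [ 583. -182.   54.]
top key> 38 315 [ 486.3 -216.2   46.1] [ 469. -236.   39.] [ 505. -199.   54.]
[ 486.3 -216.2   46.1] [ 487.2 -217.3   46.1] 315 rng [36.50711879 36.65632613 15.05402725]
rect ((520.330322265625, -205.45553588867188), (199.48960876464844, 128.1828155517578), 0.7745271921157837)
tall near key: min x [ 653.50541341 -268.05693733   80.66088926]
side green 211 [538.8 263.3  60.6] [538.4 261.2  59.8]
side yellow 182 [527.3 202.2  60.6] [527.8 199.1  60.2]
side blue 155 [514.9 141.8  60.8] [515.5 140.2  59.7]
side key> 25 271 [ 512.8 -207.2   34.7] [ 468. -232.   25.] [ 578. -179.   50.]
side key> 38 113 [ 484.5 -211.8   44.3] [ 468. -232.   39.] [ 502. -196.   50.]
[ 484.4 -211.6   44.2] [ 484.8 -213.6   43.5] 116 rng [33.68238508 35.84227777 12.32577842]
```

```bash
python3 - <<'E'
import cv2
a=cv2.imread("pics/top1.png")[210:310,350:483]
cv2.imwrite("pics/keyc.png",cv2.resize(a,None,fx=6,fy=6,interpolation=2))
E
```

```text
(no output)
```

View pics/keyc.png

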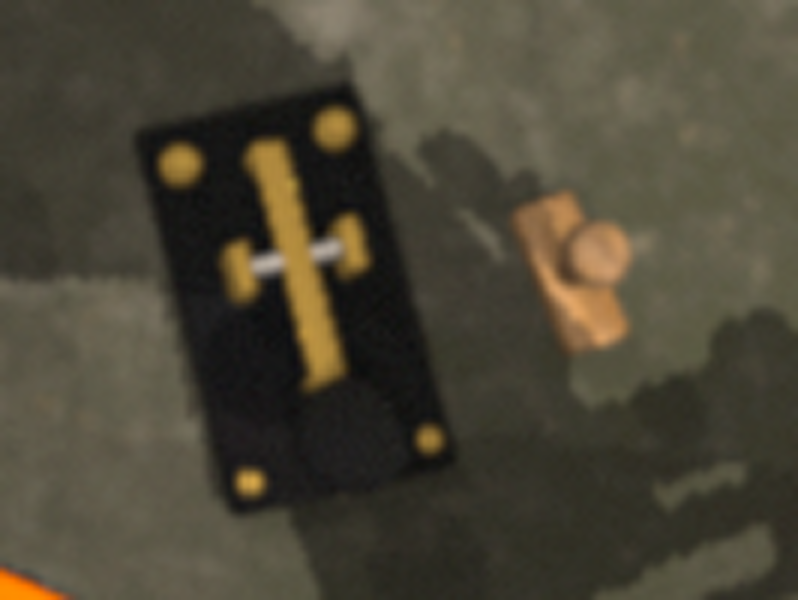

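The crop confirms the choice: black base, brass lever, knob at top-view pixel (408,282). Now I'll shut the fingers and travel high towards the green button.

>>> drive_tool(commands=[[1.56, 3.68, 0, 0], [3.12, 7.36, 0, 0], [4.68, 11.04, 0, 0], [6.24, 14.72, 0, 0], [7.8, 18.4, 0, 0]], claw=0, grip_force=5)

```text
time: 1.32
eef_pos: [279.7, -352.9, 205.4]
eef_rot: [0.984, 0.177, 0.0, 0.0]
contact_force: [0.8, 1.2, 1.0]
opening: 64.1
grip_force: 0.0
```

>>> drive_tool(commands=[[1.56, 3.68, 0, 0], [3.12, 7.36, 0, 0], [4.68, 11.04, 0, 0], [6.24, 14.72, 0, 0], [7.8, 18.4, 0, 0]])

```text
time: 1.73
eef_pos: [357.8, -168.9, 205.8]
eef_rot: [0.984, 0.178, 0.001, 0.0]
contact_force: [0.7, 0.0, -0.0]
opening: 30.6
grip_force: 0.0
```

>>> drive_tool(commands=[[1.56, 3.68, 0, 0], [3.12, 7.36, 0, 0], [4.68, 11.04, 0, 0], [6.24, 14.72, 0, 0], [7.8, 18.4, 0, 0]])

```text
time: 2.15
eef_pos: [435.9, 15.5, 205.9]
eef_rot: [0.984, 0.178, 0.001, 0.0]
contact_force: [1.0, -0.2, 0.4]
opening: 0.4
grip_force: 0.0
```

>>> drive_tool(commands=[[1.56, 3.68, 0, 0], [3.12, 7.36, 0, 0], [4.68, 11.04, 0, 0], [6.24, 14.72, 0, 0], [7.8, 18.4, 0, 0]])

```text
time: 2.57
eef_pos: [513.8, 199.6, 205.6]
eef_rot: [0.984, 0.178, 0.0, 0.0]
contact_force: [0.9, -0.0, 0.0]
opening: 0.6
grip_force: 0.0
```

>>> drive_tool(commands=[[1.3, 3.0, -1.5, 0], [2.6, 6.1, -3.5, 0], [2.6, 6.1, -6.5, 0], [2.6, 6.1, -9.0, 0], [2.6, 6.1, -9.0, 0]])

```text
time: 2.98
eef_pos: [534.6, 257.7, 109.0]
eef_rot: [0.984, 0.179, -0.006, 0.001]
contact_force: [-1.2, 0.4, -1.0]
opening: 0.6
grip_force: 0.0
```

```bash
cat > look.py <<'E'
from h import *
import sys
s=telemetry.read_state();p=camera_params("wrist");im,d=grab_frame("wrist");save(sys.argv[1],im)
print(np.round(s["eef_pos"],1),np.round(s["contact_force"],1))
f=240/np.tan(np.radians(p["vfov"])/2);M=np.array(p["cam_to_world"])
v,u=np.mgrid[:480,:640]
P=np.stack([(u-p["cx"])/f*d,(v-p["cy"])/f*d,d],-1)@M[:3,:3].T+M[:3,3]
hsv=cv2.cvtColor(im,cv2.COLOR_RGB2HSV)
for n,(a,b) in {"green":(45,85),"yellow":(22,34),"blue":(100,125)}.items():
    m=(d>0)&(hsv[...,0]>=a)&(hsv[...,0]<=b)&(hsv[...,1]>110)&(P[...,2]>48)&(P[...,2]<75)
    if m.sum()>50:
        t=np.median(P[m][:,2]);print(n,m.sum(),np.round(np.percentile(P[m],[2,98],axis=0).mean(0),1),"top z",round(float(t),1),"u,v",u[m].mean().round(),v[m].mean().round())
E
python3 look.py w1.png
```

```text
[534.6 257.7 109. ] [-1.2  0.4 -1. ]
green 1631 [541.2 259.7  60.6] top z 61.7 u,v 323.0 251.0
yellow 1442 [530.4 199.7  60.3] top z 61.6 u,v 399.0 295.0
blue 1268 [519.5 139.4  59.9] top z 61.4 u,v 470.0 336.0
```

View pics/w1.png

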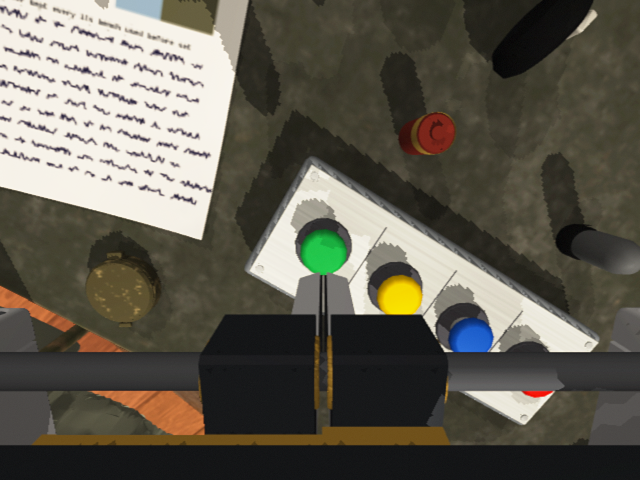

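The fingertips stand above the green cap at (323,251), and the wrist measurement agrees with the other two cameras. I'll descend to just above it.

>>> drive_tool(commands=[[0, 0.1, -1.5, 0], [0, 0.1, -3.0, 0], [0, 0.1, -4.0, 0], [0, 0.1, -4.5, 0], [0, 0.1, -4.5, 0]])

```text
time: 3.45
eef_pos: [539.3, 259.0, 70.4]
eef_rot: [0.984, 0.178, -0.0, 0.0]
contact_force: [0.4, 0.2, -0.2]
opening: 0.3
grip_force: 0.0
```

>>> drive_tool(commands=[[0, 0, -0.5, 0], [0, 0, -0.9, 0], [0, 0, -1.2, 0], [0, 0, -1.5, 0], [0, 0, -1.7, 0]])

```text
time: 3.87
eef_pos: [540.5, 259.6, 54.1]
eef_rot: [0.984, 0.178, 0.001, -0.0]
contact_force: [0.8, 1.2, 2.6]
opening: 0.4
grip_force: 1.2
```

>>> drive_tool(commands=[[0, 0, 0, 0], [0, 0, 0, 0], [0, 0, 1.0, 0], [0, 0, 2.2, 0], [0, 0, 3.4, 0]])

```text
time: 4.28
eef_pos: [538.7, 259.3, 88.1]
eef_rot: [0.984, 0.178, -0.001, 0.0]
contact_force: [0.1, -0.3, 0.2]
opening: 0.7
grip_force: 0.0
```

>>> drive_tool(commands=[[-0.3, -1.5, 0.3, 0], [-0.7, -4.0, 0.3, 0], [-1.0, -6.0, 0.3, 0], [-1.0, -6.0, -0.7, 0], [-1.0, -6.0, -1.7, 0]])

```text
time: 4.7
eef_pos: [530.0, 198.3, 71.2]
eef_rot: [0.984, 0.177, 0.001, -0.0]
contact_force: [0.5, -0.0, -0.1]
opening: 0.7
grip_force: 0.0
```

```bash
python3 look.py w2.png
```

```text
[530.  198.3  71.2] [ 0.5 -0.  -0.1]
green 2318 [540.8 258.9  51.9] top z 53.0 u,v 229.0 224.0
yellow 781 [534.2 200.6  60.2] top z 61.1 u,v 320.0 268.0
blue 289 [527.4 137.1  58.9] top z 59.8 u,v 421.0 318.0
```

Green is down, with its top at 53 mm. Next is yellow.

>>> drive_tool(commands=[[0, 0, -0.5, 0], [0, 0, -0.9, 0], [0, 0, -1.2, 0], [0, 0, -1.5, 0], [0, 0, -1.7, 0]])

```text
time: 5.17
eef_pos: [529.0, 199.8, 53.1]
eef_rot: [0.984, 0.178, -0.0, -0.0]
contact_force: [-2.1, -0.1, 2.4]
opening: 0.4
grip_force: 1.2
```

>>> drive_tool(commands=[[0, 0, 0, 0], [0, 0, 0, 0], [0, 0, 1.0, 0], [0, 0, 2.2, 0], [0, 0, 3.4, 0]])

```text
time: 5.58
eef_pos: [529.7, 199.5, 88.9]
eef_rot: [0.984, 0.178, 0.0, -0.0]
contact_force: [-0.5, -0.1, -0.3]
opening: 0.5
grip_force: 0.0
```

>>> drive_tool(commands=[[-0.3, -1.5, 0.3, 0], [-0.7, -4.0, 0.3, 0], [-1.1, -6.0, 0.3, 0], [-1.1, -6.0, -0.7, 0], [-1.1, -6.0, -1.7, 0]])

```text
time: 6.0
eef_pos: [520.1, 139.2, 72.1]
eef_rot: [0.984, 0.177, 0.002, -0.0]
contact_force: [-0.8, 0.1, -1.0]
opening: 0.8
grip_force: 0.0
```

```bash
python3 look.py w3.png
```

```text
[520.1 139.2  72.1] [-0.8  0.1 -1. ]
green 2548 [540.6 258.   51.8] top z 53.0 u,v 133.0 172.0
yellow 2216 [529.2 198.1  51.3] top z 52.1 u,v 232.0 228.0
blue 601 [525.2 138.9  59.8] top z 60.7 u,v 323.0 269.0
```

Yellow is down. Next is blue. After that I go high over to the key knob at (486,-215), staying clear of red.

>>> drive_tool(commands=[[0, 0, -0.5, 0], [0, 0, -0.9, 0], [0, 0, -1.2, 0], [0, 0, -1.5, 0], [0, 0, -1.7, 0]])

```text
time: 6.47
eef_pos: [518.3, 140.2, 53.2]
eef_rot: [0.984, 0.178, -0.0, -0.0]
contact_force: [-1.5, 0.8, 3.3]
opening: 0.3
grip_force: 1.2
```

>>> drive_tool(commands=[[0, 0, 0, 0], [0, 0, 0, 0], [0, 0, 1.2, 0], [0, 0, 3.2, 0], [0, 0, 6.0, 0]])

```text
time: 6.88
eef_pos: [516.3, 139.0, 112.5]
eef_rot: [0.984, 0.178, -0.003, -0.0]
contact_force: [-0.1, 0.1, -0.7]
opening: 0.6
grip_force: 0.0
```

>>> drive_tool(commands=[[-0.3, -3.0, 1.0, 0], [-0.6, -7.0, 1.0, 0], [-0.9, -11.0, 1.0, 0], [-1.2, -15.0, 1.0, 0], [-1.5, -19.0, 1.0, 0]])

```text
time: 7.3
eef_pos: [503.5, -52.4, 124.9]
eef_rot: [0.984, 0.178, 0.001, 0.001]
contact_force: [0.5, -0.4, 0.6]
opening: 1.0
grip_force: 0.0
```

>>> drive_tool(commands=[[-0.3, -4.0, 0, 0], [-0.7, -8.0, 0, 0], [-1.0, -11.5, 0, 0], [-1.3, -14.5, 0, 0], [-1.5, -15.9, 0, 0]])

```text
time: 7.72
eef_pos: [488.3, -213.7, 124.8]
eef_rot: [0.984, 0.176, 0.001, 0.001]
contact_force: [0.7, -0.3, -0.1]
opening: 0.6
grip_force: 0.0
```

>>> drive_tool(commands=[[0, 0, -1, 0], [0, 0, -2, 0], [0, 0, -2.5, 0], [0, 0, -2.5, 0], [0, 0, -2.5, 0]])

```text
time: 8.13
eef_pos: [487.8, -207.4, 97.3]
eef_rot: [0.984, 0.179, -0.001, -0.001]
contact_force: [-0.3, -0.2, 0.2]
opening: 0.3
grip_force: 0.0
```

```bash
python3 - <<'E'
from h import *
s=telemetry.read_state();print(s["eef_pos"],s["contact_force"])
p=camera_params("wrist");im,d=grab_frame("wrist");save("w4.png",im)
f=240/np.tan(np.radians(p["vfov"])/2);M=np.array(p["cam_to_world"])
v,u=np.mgrid[:480,:640]
P=np.stack([(u-p["cx"])/f*d,(v-p["cy"])/f*d,d],-1)@M[:3,:3].T+M[:3,3]
m=(d>0)&(P[...,2]>44)&(P[...,2]<52)&(P[...,0]>440)&(P[...,0]<520)&(abs(P[...,1]+215)<35)
print(m.sum(),P[m].min(0),P[m].max(0),np.median(P[m],0))
k=m&(P[...,2]>45); q=P[k][:,:2].astype(np.float32); print(cv2.minEnclosingCircle(q))
E
```

```text
[ 487.82630659 -207.40737214   97.30502491] [-0.32012221 -0.18542879  0.20541972]
1427 [ 475.58346266 -235.16640819   44.00063855] [ 503.91312941 -200.18275579   49.93746558] [ 490.9341847  -216.82419616   46.32544699]
((486.614990234375, -217.7648162841797), 17.390464782714844)
```

View pics/w4.png

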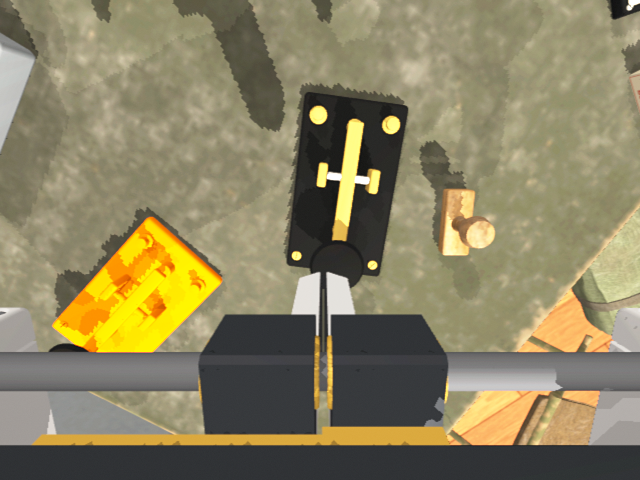

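The knob of the black key is at pixel (337,265). It sits about 7 mm to the right of the tool, in -y. I'll correct for that and approach to 55 mm.

>>> drive_tool(commands=[[-0.2, -0.7, -1.0, 0], [-0.2, -0.7, -2.5, 0], [-0.2, -0.7, -3.6, 0], [-0.2, -0.7, -4.2, 0], [-0.2, -0.7, -4.3, 0]])

```text
time: 8.6
eef_pos: [485.1, -215.8, 53.6]
eef_rot: [0.984, 0.178, -0.001, -0.001]
contact_force: [-0.1, 0.0, -0.3]
opening: 0.4
grip_force: 0.0
```

>>> drive_tool(commands=[[0, 0, -0.2, 0], [0, 0, -0.4, 0], [0, 0, -0.6, 0], [0, 0, -0.8, 0], [0, 0, -0.8, 0]])

```text
time: 9.02
eef_pos: [486.5, -216.7, 47.5]
eef_rot: [0.984, 0.178, 0.0, 0.0]
contact_force: [-0.2, 0.5, 0.4]
opening: 0.4
grip_force: 0.1
```

Contact is just starting at about 47.5 mm. I'll tap about 3 mm further.

>>> drive_tool(commands=[[0, 0, -0.1, 0], [0, 0, -0.2, 0], [0, 0, -0.3, 0], [0, 0, -0.35, 0], [0, 0, -0.35, 0]])

```text
time: 9.43
eef_pos: [486.3, -216.7, 43.9]
eef_rot: [0.984, 0.178, -0.0, 0.0]
contact_force: [-1.5, -0.8, 1.4]
opening: 0.6
grip_force: 0.6
```

>>> drive_tool(commands=[[0, 0, 0.3, 0], [0, 0, 1.0, 0], [0, 0, 2.5, 0], [0, 0, 5.0, 0], [0, 0, 8.0, 0]])

```text
time: 9.85
eef_pos: [485.0, -215.5, 123.5]
eef_rot: [0.984, 0.178, -0.001, -0.002]
contact_force: [-0.3, -0.8, 0.4]
opening: 0.6
grip_force: 0.0
```

>>> drive_tool(commands=[[-2, -3, 3, 0], [-4, -6, 5, 0], [-6, -9, 6, 0], [-8, -12, 6, 0], [-10, -15, 6, 0]])

```text
time: 10.27
eef_pos: [386.2, -368.6, 186.5]
eef_rot: [0.984, 0.178, 0.001, 0.002]
contact_force: [1.4, 0.4, 0.2]
opening: 0.5
grip_force: 0.0
```

>>> drive_tool(commands=[[-2, -3, 0, 0], [-4, -6, 0, 0], [-5, -8, 0, 0], [-5, -8, 0, 0], [-5, -8, 0, 0]])

```text
time: 10.68
eef_pos: [335.9, -447.2, 184.3]
eef_rot: [0.984, 0.177, 0.0, -0.0]
contact_force: [0.8, 0.8, -0.6]
opening: 0.6
grip_force: 0.0
```

```bash
python3 - <<'E'
from h import *
R={"green":(45,85),"yellow":(22,34),"blue":(100,125),"red":(0,6)}
for c in("top","side"):
    im,d=grab_frame(c); save(c+"2.png",im); p=camera_params(c)
    f=240/np.tan(np.radians(p["vfov"])/2);M=np.array(p["cam_to_world"])
    v,u=np.mgrid[:480,:640]
    P=np.stack([(u-p["cx"])/f*d,(v-p["cy"])/f*d,d],-1)@M[:3,:3].T+M[:3,3]
    hsv=cv2.cvtColor(im,cv2.COLOR_RGB2HSV)
    roi=(P[...,0]>440)&(P[...,0]<570)&(P[...,1]>40)&(P[...,1]<310)&(d>0)
    for n,(a,b) in R.items():
        m=roi&(hsv[...,0]>=a)&(hsv[...,0]<=b)&(hsv[...,1]>110)&(P[...,2]>46)
        print(c,n,m.sum(),np.round(np.median(P[m],0),1))
    m=(P[...,0]>450)&(P[...,0]<510)&(P[...,1]>-260)&(P[...,1]<-170)&(d>0)&(P[...,2]>38)&(P[...,2]<60)
    print(c,"knob",m.sum(),np.round(np.median(P[m],0),1),np.round(P[m].mean(0),1))
print(telemetry.read_state()["contact_force"])
a=cv2.imread("pics/top2.png");cv2.imwrite("pics/end.png",a)
E
```

```text
top green 222 [539.9 259.1  53. ]
top yellow 220 [528.6 198.4  52.1]
top blue 224 [517.3 137.7  52.1]
top red 228 [505.   77.1  61.2]
top knob 313 [ 486.1 -215.9   46. ] [ 486.4 -216.2   46. ]
side green 223 [538.4 263.5  52.2]
side yellow 177 [527.  202.9  50.9]
side blue 164 [514.9 143.   51.2]
side red 144 [504.4  81.7  60.5]
side knob 113 [ 484.9 -210.3   44.8] [ 484.5 -211.4   44.5]
[-0.08943646 -0.43138588 -0.9617765 ]
```

View pics/end.png

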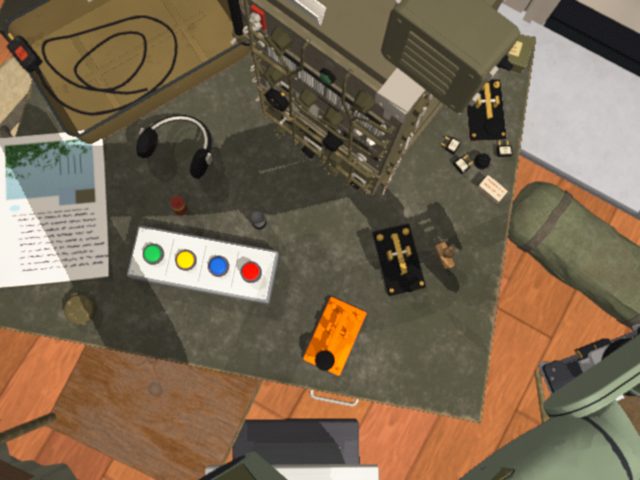

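Green, yellow and blue are about 9–10 mm down, and red is still up. The key at (400,260) has sprung back and everything stands where it was.

```bash
python3 -c "
from bench import job
print(job.job_done())"
```

```text
the job is handed in; nothing more can be done
None
```

I pressed green, yellow and blue in that order and they stayed down, left red up, tapped the black key about 4 mm and it sprang back, and handed the job in at about 11 s; the final pictures show nothing moved.

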